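# Park the router table: wind the lift down and cap the collet

### The job

Park the router table for the night: turn the black lift handwheel clockwise until its steel pointer stands at the brass stud, which lowers the collet, and put the wooden cover block fully home in the square recess over the collet, four feet down and smooth face up. Either may be done first. Leave the tape measure, the tin, the cork sanding block and the spanner where they are.

Things in the scene. Friction and masses are not known exactly. Their poses are not given: they have to be found in the camera images.
- slab: grey router-table top, 240 (x) x 300 (y) x 30 mm high, fixed on the bench; origin at the centre of its underside, z up. A wooden fence 30 mm thick rises to 90 mm above the bench along its whole +x edge, its near face 88 mm from the centre (its guide strip 84 mm). The recess is at (0, -85) mm, the handwheel at (0, +85) mm in its frame.
- recess (a point): centre of the floor of the square recess in the slab: 68 x 68 mm, sides parallel to the slab's x and y, 10 mm deep (floor 20 mm, rim 30 mm above the bench). Axes as the slab.
- collet_top (a point): centre of the top of the round steel collet, 30 mm across, that stands in the middle of the recess: 22 mm above the recess floor at wheel value 0, sinking 4.7 mm per radian to 7 mm above the floor at 3.2, so the block goes home only feet down and with the lift wound down.
- wheel_grip (a point): centre of the rim of the black handwheel, on its upright axis, at the height to grip. The rim is a round disc 66 mm across and 18 mm thick, from 52 to 70 mm above the bench, on a thin stem, with a steel pointer bar on its top from hub to rim; it can be gripped across from above.
- wheel (a joint): angle of the handwheel in rad, growing as it turns clockwise seen from above; the pointer stands at the stud at 3.2; stops at 0 and 4.2; it stays where it is left. Less than one turn is needed.
- stud (a point): top of the brass stud beside the handwheel, 46 mm from the wheel's axis towards the slab's -x; 8 mm across, 10 mm tall on the slab.
- block: wooden cover block, 64 x 64 x 27 mm, about 60 g: a 14 mm plate with a smooth outer face and four feet 16 x 16 x 13 mm at the corners of its other side (a cross-shaped channel 32 mm wide between them). Starts standing on an edge. Origin: middle of that edge; +x out of the footed side (plate x -13.5 to 0.5 mm, feet to 13.5), y along the edge, z along its 64 mm height.
- block_feet (a point): centre of the footed side, level with the ends of the feet; axes as the block. Home, the block stands 17 mm proud of the slab.
- block_top (a point): centre of the smooth outer face of the block; axes as the block.
- panel: dark hardboard panel 280 (x) x 300 (y) x 4 mm, fixed flat on the bench, on which the block, tape measure, tin and sanding block stand; origin at the centre of its underside.
- tape: grey tape measure lying flat, 66 x 62 mm, 34 mm high; origin at the centre of its underside; bystander.
- tin: bare metal tin, 72 mm across, 52 mm high; origin at the centre of its underside; bystander.
- sander: cork sanding block, 80 x 55 mm, 35 mm high; origin at the centre of its underside; bystander.
- spanner: steel spanner 150 mm long lying on the slab along its -x edge, under 15 mm high; its length is its own x; bystander.

How it is judged:
At the end, for the whole second after the job is handed in: The block sits in the recess with its feet down (its +x within 0.09 rad of straight down), the ends of its feet within 3 mm of the recess floor and within 5 mm of its centre, released and at rest; the handwheel stands at 3.2 rad within 0.15 rad (angle between block's own x axis and vertical above 3.05 rad and z of block_feet in the frame of slab below 0.023 m and horizontal distance between block_feet and recess below 0.005 m and value of joint wheel between 3.05 and 3.35 rad and linear speed of block below 0.02 m/s and contact force between block and the fingers below 0.1 N); the robot touches nothing.
It fails at once if the tape measure is moved more than 30 mm (distance of tape from where it was at the start of the episode above 0.03 m).
It fails at once if the tin is moved more than 30 mm (distance of tin from where it was at the start of the episode above 0.03 m).
It fails at once if the sanding block is moved more than 30 mm (distance of sander from where it was at the start of the episode above 0.03 m).
It fails at once if the spanner is moved more than 30 mm (distance of spanner from where it was at the start of the episode above 0.03 m).
It also fails if it takes over 72 s, if anything falls off the work surface, if the arm or the gripper's body presses on something with over 40 N, if the wrist force passes 120 N, or if a joint passes its speed limit or range.

### The arm

A 7-joint arm with a two-finger parallel gripper is mounted at the origin on the work surface. World frame = base frame: x ahead of the robot, y to its left, z up, the work surface at z = 0. Lengths are in m, angles in rad, forces in N, time in s.
With the tool pointing down it reaches from about 0.425 to 0.925 m from the base axis. Payload 6.8 kg.
Tool frame: the origin (TCP) lies midway between the tips of the shut fingers; the grasp point (between the pads) lies 19 mm behind it (bot.pinch_z is the distance from the TCP to the grasp point, in m); z points along the fingers, y is the line along which they close (so a half turn about z gives the same grasp; the last joint's range is limited). The gripper opens to 85 mm and grips with 20 to 120 N. Pads are 22 mm wide; open, the fingers measure 114 mm over their backs; the gripper's body (76 mm by 85 mm) begins 54 mm behind the grasp point. The pads swing forward as they close: fully open they stand 13 mm farther back than shut.
Start: joints at [-1.442, 0.477, 0.022, 1.555, -0.011, 1.109, -0.083], TCP at [0.158, 0.656, 0.231] pointing down, gripper open.
Joint ranges: [-2.96, 2.96], [-0.34, 2.1], [-1.41, 1.46], [0.24, 2.44], [-1.37, 4.51], [0.17, 1.92], [-2.96, 2.96]. Speed limits (rad/s): [2.39, 2.39, 3.14, 3.14, 3.14, 3.14, 3.14].

### API

Orientations are given as a unit quaternion [w, x, y, z].
In Python, from station import bot, imaging gives the robot as it stands. The module is installed in compiled form; this text tells all that it offers.
- The arm moves only by the tool carry_out, never from a script. Its argument "targets" is a list of rows, each a list of 5 numbers: the shift along the tool's x, y, z in cm, then the turn about the tool's z in degrees, then the opening, from -1 (shut) to 1 (fully open). In form: [[x, y, z, yaw, gripper], ...]. A call has 1 to 12 rows; each row shifts and turns the commanded pose from where the row before left it, along the tool's axes as they then stand; what a row does not reach is not made up. A row lasts 1/10 s, in which the tool goes at most 50 mm and 8.59 degrees, less where a joint would pass 70% of its speed; a pose out of reach is approached as far as the arm can. A call is refused whole if a number of a shift passes 5 or a number of a turn 8.59, either way. A call with a gripper value outside its range is refused whole. The fingers move at their own pace and stop on an object; "force" is the grip in N (left out, the last holds). Time passes only in rows, so rows that do not move let the fingers close. It gives the time, the measured TCP pose, the force, the opening and the grip force at its end, in the units of the state.
- bot.get_obs(): the state, without advancing time (a new reading comes with each control period).
- imaging.read_camera(name): name is "scene" or "top"; returns the picture (400x640x3 uint8, red, green, blue); there is no depth.
- imaging.calibration(name): a dict with "fx", "fy", "cx", "cy" (pixels), "k1" (the pictures are not rectified: a ray, as slopes to the right and down, at radius r is drawn at 1 + k1 r^2 times it, then the intrinsics apply), "extrinsics" (4x4, takes a point from world to camera coordinates). Camera axes: x right, y up, looking along -z (the intrinsics and any distortion apply to the point x, -y, -z); pixel columns grow to the right and rows downward; lengths in m; the calibration is good to about 2 mm. A picture is of the moment at which its call begins. calibration takes no time and is no camera call.
- bot.hand_in(): hands the job in; it is judged then, once.
The state is a dict: "t": time; "q": joint angles; "joint_vel": joint speeds; "joint_torque": joint torques, N m; "eef_pos": TCP position; "tool_rot": TCP orientation; "contact_force": force on the tool from outside, world axes, zero at the start; "torque": the same for the moment, N m; "gripper_width": opening from 0.0 (shut) to 1.0 (fully open); "grasp_force": force on a finger pad.
Only numpy, scipy, OpenCV 4.12 (cv2) and the standard library are available. Lean on these libraries where they do the work, as an engineer would, in place of code of your own. Each camera call takes 0.05 s, during which the arm holds its last target. There are 200 camera calls.

## Working session

There is one attempt and no reset: what is moved stays moved. The work goes in short steps, Python scripts to look and compute and a tool call to move; the robot and the scene stay as the last step left them, time stands still between calls to the robot, and variables do not carry over. Pictures are saved under pics/ and viewed, at most 10 in all, crops included, and the job is handed in when it is done.

Besides the shell and the picture viewer there is one more tool, called after "Request:" as a command line: name --pt "numbers of a row" for each row, then --argument value for the rest. carry_out: Moves the arm, as the interface text tells. Its arguments: {"type":"object","properties":{"targets":{"type":"array"},"force":{"type":"number"}},"required":["targets"]}

```bash
mkdir -p pics
cat > h.py <<'E'
import numpy as np, cv2
from station import bot, imaging
def snap(n,f):
    im=imaging.read_camera(n); cv2.imwrite(f,im[:,:,::-1]); return im
def ray(n,u,v):
    c=imaging.calibration(n); K=np.array([[c['fx'],0,c['cx']],[0,c['fy'],c['cy']],[0,0,1.]])
    p=cv2.undistortPoints(np.array([[[u,v]]],float),K,np.array([c['k1'],0,0,0,0.]))[0,0]
    E=np.array(c['extrinsics']); R=E[:3,:3]; o=-R.T@E[:3,3]
    return o,R.T@np.array([p[0],-p[1],-1.])
def atz(n,u,v,z):
    o,d=ray(n,u,v); return o+d*(z-o[2])/d[2]
def tri(a,b):
    # a=(u,v) in scene, b in top
    A=[];B=[]
    for n,p in(('scene',a),('top',b)):
        o,d=ray(n,*p); d/=np.linalg.norm(d); P=np.eye(3)-np.outer(d,d); A.append(P);B.append(P@o)
    x=np.linalg.lstsq(np.vstack(A),np.hstack(B),rcond=None)[0]
    return x,[np.linalg.norm(A[i]@x-B[i]) for i in(0,1)]
def proj(n,X):
    c=imaging.calibration(n);E=np.array(c['extrinsics']);p=E[:3,:3]@np.array(X)+E[:3,3]
    x,y=p[0]/-p[2],-p[1]/-p[2];s=1+c['k1']*(x*x+y*y);return np.array([c['fx']*x*s+c['cx'],c['fy']*y*s+c['cy']])
E
python3 - <<'E'
from h import *
snap('scene','pics/s0.png');snap('top','pics/t0.png')
np.set_printoptions(precision=3,suppress=True)
for n in('scene','top'):
    c=imaging.calibration(n);E=np.array(c['extrinsics']);print(n,-E[:3,:3].T@E[:3,3],E[:3,:3],c['fx'],c['k1'])
o=bot.get_obs();print(o['t'],o['eef_pos'],o['tool_rot'],bot.pinch_z)
E
```

```text
scene [ 1.072 -0.486  0.939] [[ 0.673  0.74   0.015]
 [-0.578  0.512  0.635]
 [ 0.463 -0.436  0.772]] 408.24006622698215 -0.029177815673229815
top [0.437 0.017 0.784] [[ 0.017 -1.     0.009]
 [ 0.982  0.018  0.189]
 [-0.189  0.005  0.982]] 369.79555799727416 -0.04087034336358235
0.1 [0.158 0.656 0.23 ] [-0.     0.118  0.993 -0.001] 0.0187
```

View pics/s0.png

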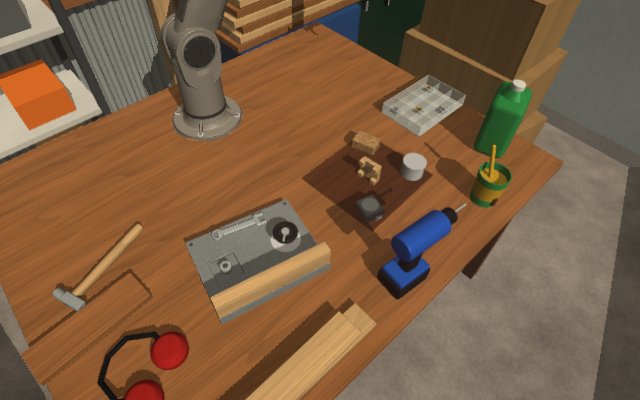

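View pics/t0.png

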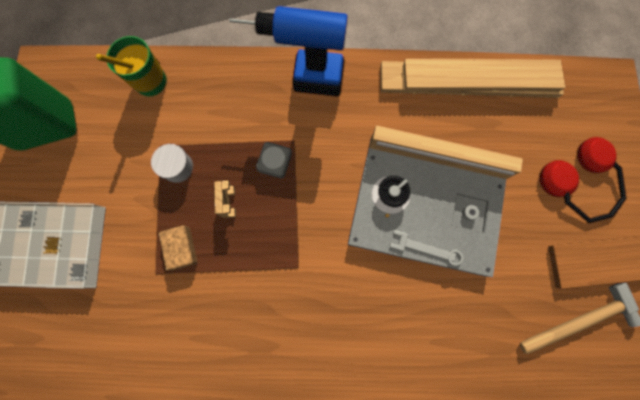

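The scene view shows the slab near (260,255) and the panel near (370,180). In the top view the slab is near (430,200), with the wheel at (393,192) and the recess at (472,212). The panel is near (228,205), with the standing block at (224,198). I'll enlarge both.

Run:
```python
from h import *
t=cv2.imread('pics/t0.png');s=cv2.imread('pics/s0.png')
r=lambda im,x,y,w,h,k:cv2.resize(im[y:y+h,x:x+w],None,fx=k,fy=k,interpolation=cv2.INTER_CUBIC)
a=np.vstack([r(t,340,120,200,160,3.75)[:, :]]);cv2.imwrite('pics/c1.png',a)
cv2.imwrite('pics/c2.png',np.hstack([r(t,150,130,160,150,2.5),r(s,300,120,133,125,3)]))
cv2.imwrite('pics/c3.png',r(s,180,190,160,135,4.4))
for n in('scene','top'):print(proj(n,[0,0,0]),proj(n,[.5,0,0]),proj(n,[.158,.656,.23]))
```

```text
[207.71733771 116.95446088] [301.074971   199.91751025] [374.97263514  11.05431959]
[322.89916839 498.93673601] [326.69064562 238.22681449] [-123.04292367  448.88006831]
```

View pics/c1.png

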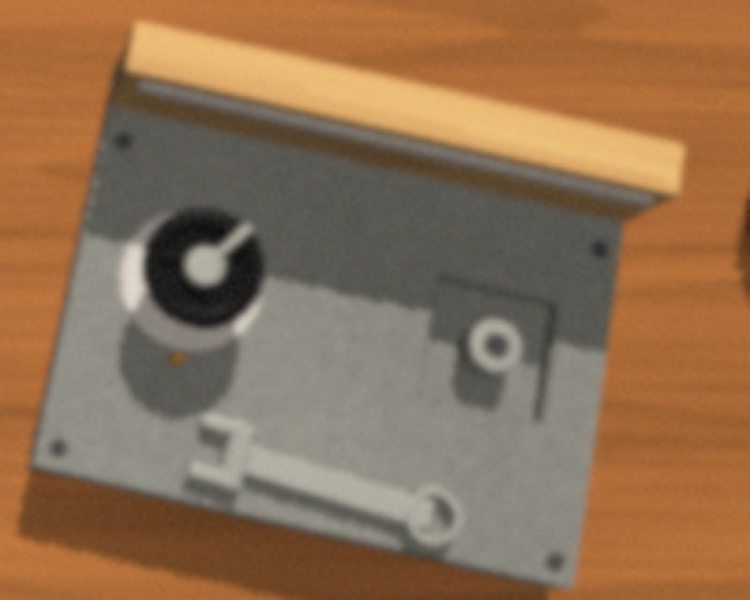

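View pics/c2.png

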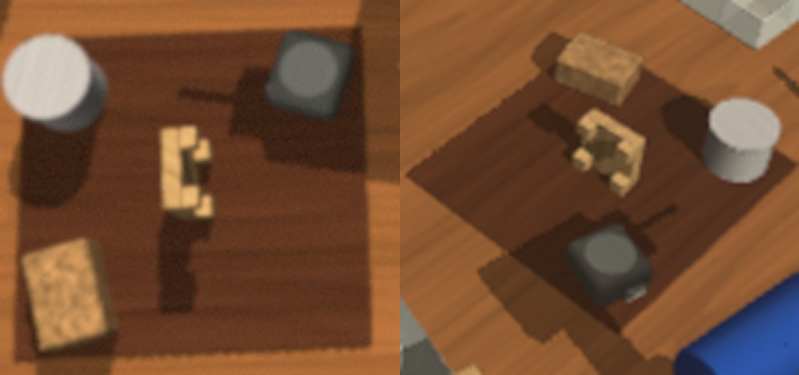

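View pics/c3.png

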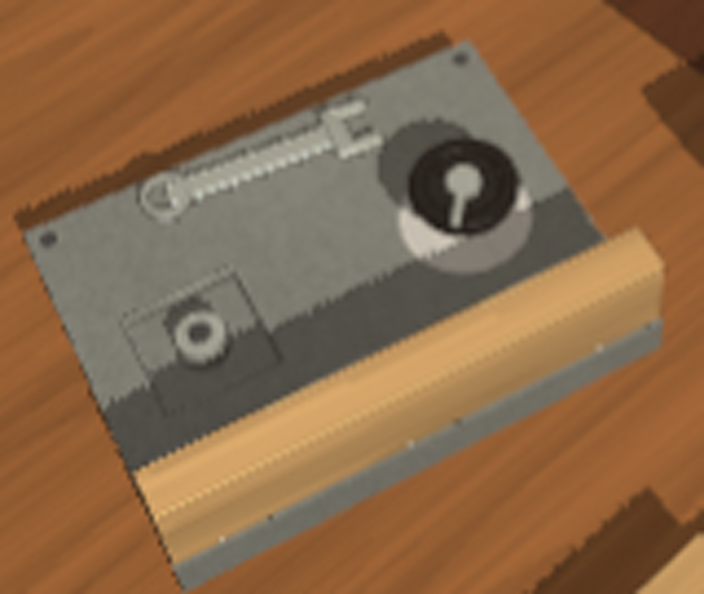

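The enlargements show these points:
- **Top view, slab (c1):** wheel hub at (205,267), pointer tip at (250,228), stud at (178,358), collet at (495,346), near slab corners at (33,466) and (573,585).
- **Block:** it stands with its feet towards image right, which is world -y. The smooth face is towards the tin, so pushing its top towards -y should topple it feet down.

Next I fit the poses.

```bash
cat >> h.py <<'E'
from scipy.optimize import least_squares
def fit(pts,x0):
    # pts: (cam,u,v,[local xyz]); pose x,y,yaw
    def f(p):
        c,s=np.cos(p[2]),np.sin(p[2])
        return np.hstack([proj(n,[p[0]+c*l[0]-s*l[1],p[1]+s*l[0]+c*l[1],l[2]])-[u,v] for n,u,v,l in pts])
    r=least_squares(f,x0,loss='soft_l1'); return r.x,f(r.x).reshape(-1,2)
E
python3 - <<'E'
from h import *
np.set_printoptions(precision=4,suppress=True)
T=lambda u,v:('top',340+u/3.75-.37,120+v/3.75-.37)
S=lambda u,v:('scene',180+u/4.4-.39,190+v/4.4-.39)
P=lambda u,v:('top',150+u/2.5-.3,130+v/2.5-.3)
Q=lambda u,v:('scene',300+(u-400)/3-.33,120+v/3-.33)
tr=lambda s,t:tri(s[1:],t[1:])
print('hub',*tr(S(463,181),T(205,267)));print('ptip',*tr(S(457,225),T(250,228)));print('collet',*tr(S(200,334),T(495,346)))
print('corners',tr(S(470,42),T(33,466)),tr(S(22,232),T(573,585)))
pts=[(*T(33,466),(-.12,.15,.03)),(*T(573,585),(-.12,-.15,.03)),(*S(470,42),(-.12,.15,.03)),(*S(22,232),(-.12,-.15,.03)),
(*T(440,275),(.034,-.051,.03)),(*T(557,302),(.034,-.119,.03)),(*S(122,322),(-.034,-.119,.03)),(*S(233,268),(-.034,-.051,.03)),
(*T(178,358),(-.046,.085,.04)),(*S(180,590),(.12,-.15,.0))]
x,r=fit(pts,[.55,-.25,-.2]);print('slab',x,r)
c,s=np.cos(x[2]),np.sin(x[2])
for n,l in(('wheel',(0,.085)),('recess',(0,-.085)),('stud',(-.046,.085))):print(n,x[0]+c*l[0]-s*l[1],x[1]+s*l[0]+c*l[1])
# block: plate top outer edge corners in top view, z=.068
for a in[(161,129),(165,217),(178,215),(178,127)]:print('blk',atz(*P(*a),.068))
# scene: block top edge
for a in[(590,108),(643,150)]:print('blkS',atz(*Q(*a),.068))
print(tr(Q(590,108),P(161,129)),tr(Q(643,150),P(161,129)))
for n,a,b in(('tape',(272,95),.034),('tape',(290,30),.034),('tape',(352,42),.034),('tape',(333,118),.034),('tinc',(47,77),.052)):print(n,atz(*P(*a),b+.004))
for a in[(15,360),(372,345),(358,28),(20,35)]:print('panel',atz(*P(*a),.004))
E
```

```text
hub [ 0.5903 -0.1323  0.0672] [np.float64(0.0007944638761944442), np.float64(0.0007944638761940698)]
ptip [ 0.612  -0.1557  0.0693] [np.float64(2.3267384064209695e-05), np.float64(2.3267384064730542e-05)]
collet [ 0.5553 -0.2985  0.037 ] [np.float64(0.0009536307242914975), np.float64(0.0009536307242914208)]
corners (array([ 0.487 , -0.0438,  0.0277]), [np.float64(3.851905138808527e-06), np.float64(3.8519051392016765e-06)]) (array([ 0.4259, -0.3368,  0.032 ]), [np.float64(0.0018665891439582267), np.float64(0.0018665891439576133)])
slab [ 0.5731 -0.2152 -0.2104] [[-0.0962 -0.1453]
 [ 0.4377  1.3054]
 [ 0.1008 -0.5381]
 [ 0.5883  0.2268]
 [ 0.2518  0.4483]
 [ 0.6113  0.4597]
 [ 0.8999 -0.3123]
 [ 0.5631  0.5583]
 [ 0.4735 -0.0435]
 [ 1.3934  0.5921]]
wheel 0.5908999906299626 -0.1320949813747499
recess 0.5553934109476215 -0.2983456439275998
stud 0.5459145172333091 -0.12248731863717527
blk [0.6034 0.2272 0.068 ]
blk [0.5328 0.219  0.068 ]
blk [0.5346 0.2089 0.068 ]
blk [0.6053 0.2137 0.068 ]
blkS [0.5367 0.2158 0.068 ]
blkS [0.6105 0.2128 0.068 ]
(array([0.5781, 0.1914, 0.1262]), [np.float64(0.020746878328801826), np.float64(0.020746878328801274)]) (array([0.6043, 0.228 , 0.0541]), [np.float64(0.0037815090267719694), np.float64(0.003781509026772215)])
tape [0.6411 0.1452 0.038 ]
tape [0.6984 0.1328 0.038 ]
tape [0.6887 0.0799 0.038 ]
tape [0.6223 0.0935 0.038 ]
tinc [0.6483 0.3281 0.056 ]
panel [0.4191 0.3544 0.004 ]
panel [0.4376 0.0577 0.004 ]
panel [0.7133 0.0779 0.004 ]
panel [0.7018 0.3784 0.004 ]
```

```bash
cat >> h.py <<'E'
from scipy.spatial.transform import Rotation as Ro
def st():
    o=bot.get_obs();w=np.array(o['tool_rot']);R=Ro.from_quat(w[[1,2,3,0]]).as_matrix()
    return o,np.array(o['eef_pos']),R
def go(goal,ya=None):
    "yaw needed (deg) to put tool y at world angle ya (mod 180), then shift in cm along the turned tool axes"
    o,p,R=st();a=np.degrees(np.arctan2(R[1,1],R[0,1]));y=0
    if ya is not None: y=-((ya-a+90)%180-90)
    R2=R@Ro.from_euler('z',y,degrees=True).as_matrix()
    print('yangle %.1f yaw %.1f shift cm'%(a,y),np.round(R2.T@(np.array(goal)-p)*100,2),'q7 %.2f q1 %.2f'%(o['q'][6],o['q'][0]),'z tilt',np.round(R[:,2],3))
E
python3 - <<'E'
from h import *
go([.57,.27,.20],94);go([.57,.27,.055],94);go([.57,.175,.055],94)
E
```

```text
yangle 76.4 yaw -17.6 shift cm [-38.39 -41.34   3.09] q7 -0.08 q1 -1.44 z tilt [-0.    -0.002 -1.   ]
yangle 76.4 yaw -17.6 shift cm [-38.39 -41.32  17.59] q7 -0.08 q1 -1.44 z tilt [-0.    -0.002 -1.   ]
yangle 76.4 yaw -17.6 shift cm [-37.73 -50.79  17.61] q7 -0.08 q1 -1.44 z tilt [-0.    -0.002 -1.   ]
```

Request:
carry_out --pt "0 0 0 -6 -1" --pt "0 0 0 -6 -1" --pt "0 0 0 -5.6 -1" --pt "-2.4 -2.6 0.2 0 -1" --pt "-2.4 -2.6 0.2 0 -1" --pt "-2.4 -2.6 0.2 0 -1" --pt "-2.4 -2.6 0.2 0 -1" --pt "-2.4 -2.6 0.2 0 -1" --pt "-2.4 -2.6 0.2 0 -1" --pt "-2.4 -2.6 0.2 0 -1" --pt "-2.4 -2.6 0.2 0 -1" --pt "-2.4 -2.6 0.2 0 -1"

```text
t: 1.3
eef_pos: [0.391, 0.4366, 0.2129]
tool_rot: [-0.0, -0.035, 0.999, -0.0]
contact_force: [-0.3, 0.4, -0.3]
gripper_width: -0.001
grasp_force: 0.0
```

Request:
carry_out --pt "-2.4 -2.6 0.2 0 -1" --pt "-2.4 -2.6 0.2 0 -1" --pt "-2.4 -2.6 0.2 0 -1" --pt "-2.4 -2.6 0.2 0 -1" --pt "-2.4 -2.6 0.2 0 -1" --pt "-2.4 -2.6 0.2 0 -1" --pt "-2.4 -2.6 0.2 0 -1" --pt "0 0 0 0 -1" --pt "0 0 0 0 -1"

```text
t: 2.2
eef_pos: [0.5708, 0.2672, 0.1987]
tool_rot: [-0.0, -0.034, 0.999, -0.0]
contact_force: [-0.1, 0.2, -0.2]
gripper_width: 0.002
grasp_force: 0.0
```

Run:
```python
from h import *
t=snap('top','pics/t1.png');s=snap('scene','pics/s1.png')
r=lambda im,x,y,w,h,k:cv2.resize(im[y:y+h,x:x+w,::-1],None,fx=k,fy=k,interpolation=cv2.INTER_CUBIC)
cv2.imwrite('pics/c4.png',np.hstack([r(t,195,160,65,80,6),r(s,340,140,65,80,6)]))
go([.57,.27,.055],94)
```

```text
yangle 94.1 yaw 0.1 shift cm [-0.06  0.05 14.4 ] q7 1.15 q1 -0.63 z tilt [-0.001  0.    -1.   ]
```

View pics/c4.png

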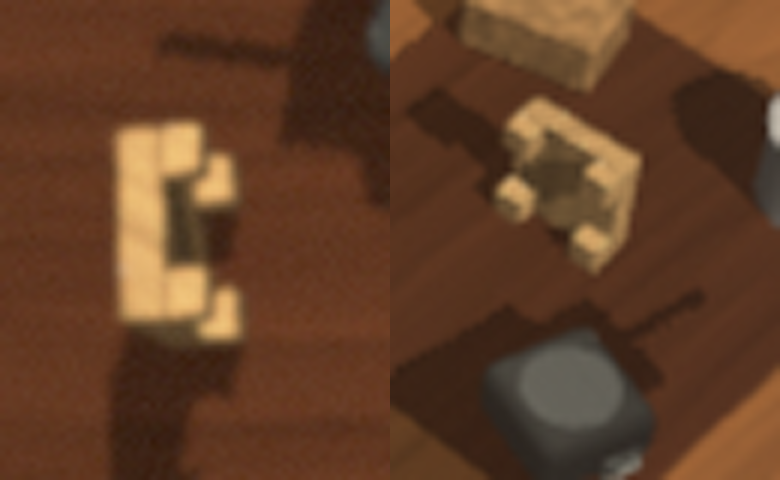

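The block's outer top edge runs (116,125)–(122,322) in the top crop and (540,97)–(641,155) in the scene crop. The feet face right, which is -y.

Run:
```python
from h import *
np.set_printoptions(precision=4,suppress=True)
T=lambda u,v:('top',195+u/6-.42,160+v/6-.42)
S=lambda u,v:('scene',340+(u-390)/6-.42,140+v/6-.42)
m=[.0135,.032]
pts=[(*T(116,125),(-.0135,.032,.068)),(*T(122,322),(-.0135,-.032,.068)),(*T(203,122),(.0135,.032,.068)),(*T(207,317),(.0135,-.032,.068)),
(*T(243,340),(.0135,-.032,.004)),(*S(540,97),(-.0135,-.032,.068)),(*S(641,155),(-.0135,.032,.068)),(*S(597,272),(.0135,.032,.004))]
print(*fit(pts,[.57,.21,-1.5]))
for a,b in(((540,97),(122,322)),((641,155),(116,125))):print(tri(S(*a)[1:],T(*b)[1:]))
go([.567,.265,.055])
```

```text
[ 0.5729  0.2105 -1.4778] [[ 0.3518  0.8438]
 [ 0.0558 -0.2583]
 [-0.6253  0.351 ]
 [-0.3633 -0.4351]
 [ 0.7583  0.2565]
 [ 0.3329 -0.3271]
 [ 0.6828  0.6193]
 [-0.2826  0.378 ]]
(array([0.5392, 0.2211, 0.0663]), [np.float64(0.0005021912656641788), np.float64(0.000502191265663716)])
(array([0.6033, 0.2252, 0.0724]), [np.float64(0.001417798308348343), np.float64(0.0014177983083484707)])
yangle 94.1 yaw 0.0 shift cm [ 0.28 -0.43 14.4 ] q7 1.15 q1 -0.63 z tilt [-0.001  0.    -1.   ]
```

Request:
carry_out --pt "0 0 3.6 0 -1" --pt "0 0 3.6 0 -1" --pt "0 0 3.6 0 -1" --pt "0 0 3.4 0 -1" --pt "0 0 0 0 -1" --pt "0 -1 0 0 -1" --pt "0 -1 0 0 -1" --pt "0 -0.5 0 0 -1" --pt "0 -0.5 0 0 -1" --pt "0 -0.5 0 0 -1" --pt "0 -0.5 0 0 -1" --pt "0 -0.5 0 0 -1"

```text
t: 3.5
eef_pos: [0.5739, 0.2231, 0.0575]
tool_rot: [0.0, -0.035, 0.999, 0.0]
contact_force: [0.6, 0.2, 0.6]
gripper_width: 0.0
grasp_force: 0.1
```

Request:
carry_out --pt "0 -0.5 0 0 -1" --pt "0 -0.5 0 0 -1" --pt "0 -0.5 0 0 -1" --pt "0 -0.5 0 0 -1" --pt "0 -0.5 0 0 -1" --pt "0 -0.5 0 0 -1" --pt "0 0 0 0 -1" --pt "0 1.5 -1 0 -1" --pt "0 3 -3 0 -1" --pt "0 3 -5 0 -1" --pt "0 3 -4 0 -1" --pt "0 0 0 0 -1"

```text
t: 4.7
eef_pos: [0.5701, 0.3038, 0.1876]
tool_rot: [0.005, -0.039, 0.999, 0.005]
contact_force: [0.9, 0.0, 0.6]
gripper_width: -0.003
grasp_force: 0.0
```

Run:
```python
from h import *
t=snap('top','pics/t2.png');s=snap('scene','pics/s2.png')
r=lambda im,x,y,w,h,k:cv2.resize(im[y:y+h,x:x+w,::-1],None,fx=k,fy=k,interpolation=cv2.INTER_CUBIC)
cv2.imwrite('pics/c5.png',np.hstack([r(t,205,140,100,110,4),r(s,330,130,100,110,4)]))
```

```text
(no output)
```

View pics/c5.png

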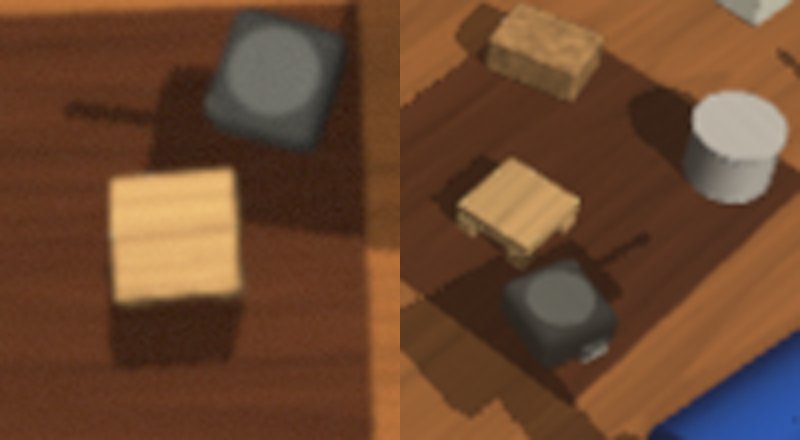

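The block lies feet down, smooth face up. Its top-face corners are (110,176), (235,168), (243,293), (116,303) in the top crop and (512,157), (580,205), (527,255), (458,208) in the scene crop. I'll do the wheel first.

Run:
```python
from h import *
np.set_printoptions(precision=4,suppress=True)
T=lambda u,v:('top',205+u/4-.37,140+v/4-.37)
S=lambda u,v:('scene',330+(u-400)/4-.37,130+v/4-.37)
a=.032;z=.031
C=[(a,a,z),(a,-a,z),(-a,-a,z),(-a,a,z)]
tp=[(110,176),(235,168),(243,293),(116,303)]
sp=[(580,205),(527,255),(458,208),(512,157)]
print(*fit([(*T(*t),c) for t,c in zip(tp,C)]+[(*S(*t),c) for t,c in zip(sp,C)],[.57,.17,.05]))
for t,s in zip(tp,sp):print(tri(S(*s)[1:],T(*t)[1:]))
for ya in(94,60,40,20):go([.5907,-.1322,.14],ya)
print(np.round(bot.get_obs()['q'],2))
```

```text
[0.5777 0.1631 0.0989] [[ 0.8076  0.619 ]
 [ 0.1244  0.2077]
 [-0.2373 -0.8508]
 [ 0.4635 -0.8813]
 [-0.0134 -1.1044]
 [ 0.0482 -1.4747]
 [ 0.2507 -0.9822]
 [ 0.0854  0.1772]]
(array([0.6077, 0.1996, 0.0267]), [np.float64(0.001498446483732728), np.float64(0.0014984464837326423)])
(array([0.614 , 0.1349, 0.0253]), [np.float64(0.0008198784140358007), np.float64(0.0008198784140356712)])
(array([0.5481, 0.1284, 0.0256]), [np.float64(7.91594028860039e-05), np.float64(7.915940288590299e-05)])
(array([0.5411, 0.1931, 0.0296]), [np.float64(0.00012579192934405214), np.float64(0.00012579192934434515)])
yangle 94.2 yaw 0.2 shift cm [  0.79 -42.95   4.09] q7 1.12 q1 -0.66 z tilt [ 0.002  0.002 -1.   ]
yangle 94.2 yaw 34.2 shift cm [-23.36 -36.05   4.09] q7 1.12 q1 -0.66 z tilt [ 0.002  0.002 -1.   ]
yangle 94.2 yaw 54.2 shift cm [-34.28 -25.89   4.09] q7 1.12 q1 -0.66 z tilt [ 0.002  0.002 -1.   ]
yangle 94.2 yaw 74.2 shift cm [-41.07 -12.6    4.09] q7 1.12 q1 -0.66 z tilt [ 0.002  0.002 -1.   ]
[-0.66  0.47  0.11  1.7  -0.06  0.98  1.12]
```

Request:
carry_out --pt "0 -3.6 0 0 1" --pt "0 -3.6 0 0 1" --pt "0 -3.6 0 0 1" --pt "0 -3.6 0 0 1" --pt "0 -3.6 0 0 1" --pt "0 -3.6 0 0 1" --pt "0 -3.6 0 0 1" --pt "0 -3.6 0 0 1" --pt "0.2 -3.6 0 0 1" --pt "0.2 -3.6 0 0 1" --pt "0.2 -3.5 0 0 1" --pt "0.2 -3.4 0 0 1"

```text
t: 6.0
eef_pos: [0.5893, -0.1368, 0.1787]
tool_rot: [-0.002, -0.034, 0.999, 0.0]
contact_force: [-0.3, -0.4, 0.2]
gripper_width: 0.998
grasp_force: 0.0
```

Request:
carry_out --pt "0 0 2 0 1" --pt "0 0 2 0 1" --pt "0 0 0 0 1" --pt "0 0 0 0 1"

```text
t: 6.4
eef_pos: [0.59, -0.1348, 0.1394]
tool_rot: [-0.001, -0.035, 0.999, 0.0]
contact_force: [1.0, -0.3, -0.5]
gripper_width: 1.001
grasp_force: 0.0
```

Run:
```python
from h import *
go([.5907,-.1322,.039],94);print(bot.get_obs()['gripper_width'])
```

```text
yangle 94.0 yaw 0.0 shift cm [-0.12  0.25 10.03] q7 1.87 q1 -0.04 z tilt [-0.003  0.    -1.   ]
1.0011344092268486
```

Request:
carry_out --force 50 --pt "-0.1 0.25 2.5 0 1" --pt "0 0 2.5 0 1" --pt "0 0 2.5 0 1" --pt "0 0 1.5 0 1" --pt "0 0 1.0 0 1" --pt "0 0 0 0 1" --pt "0 0 0 0 -1" --pt "0 0 0 0 -1" --pt "0 0 0 0 -1" --pt "0 0 0 0 -1" --pt "0 0 0 0 -1" --pt "0 0 0 0 -1"

```text
t: 7.6
eef_pos: [0.5928, -0.1329, 0.0418]
tool_rot: [0.001, -0.035, 0.999, -0.0]
contact_force: [-2.1, -1.1, 6.9]
gripper_width: 0.756
grasp_force: 55.0
```

Request:
carry_out --pt "0 0 0 6 -1" --pt "0 0 0 8 -1" --pt "0 0 0 8 -1" --pt "0 0 0 8 -1" --pt "0 0 0 8 -1" --pt "0 0 0 8 -1" --pt "0 0 0 8 -1" --pt "0 0 0 8 -1" --pt "0 0 0 8 -1" --pt "0 0 0 8 -1" --pt "0 0 0 8 -1" --pt "0 0 0 8 -1"

```text
t: 8.8
eef_pos: [0.5908, -0.1349, 0.0418]
tool_rot: [0.001, 0.71, 0.705, -0.001]
contact_force: [-6.7, -5.1, 9.5]
gripper_width: 0.755
grasp_force: 55.7
```

Request:
carry_out --pt "0 0 0 8 -1" --pt "0 0 0 8 -1" --pt "0 0 0 8 -1" --pt "0 0 0 8 -1" --pt "0 0 0 8 -1" --pt "0 0 0 8 -1" --pt "0 0 0 3 -1" --pt "0 0 0 0 -1" --pt "0 0 0 0 -1"

```text
t: 9.7
eef_pos: [0.5894, -0.1342, 0.0418]
tool_rot: [-0.0, 0.943, 0.333, -0.001]
contact_force: [-10.9, -2.6, 15.5]
gripper_width: 0.76
grasp_force: 56.5
```

Run:
```python
from h import *
go([.5907,-.1322,.039],94)
```

```text
yangle -51.1 yaw 34.9 shift cm [ 0.15 -0.19  0.28] q7 -0.10 q1 -0.46 z tilt [-0.003 -0.    -1.   ]
```

Request:
carry_out --pt "0 0 0 0 1" --pt "0 0 0 0 1" --pt "0 0 0 0 1" --pt "0 0 0 0 1" --pt "0 0 -1.5 0 1" --pt "0 0 -3 0 1" --pt "0 0 -4 0 1" --pt "0 0 -4 7 1" --pt "0 0 0 7 1" --pt "0 0 0 7 1" --pt "0 0 0 7 1" --pt "0 0 0 5.2 1"

```text
t: 10.9
eef_pos: [0.5921, -0.1319, 0.1663]
tool_rot: [-0.0, 0.999, 0.049, 0.0]
contact_force: [-0.2, 0.5, 0.4]
gripper_width: 1.0
grasp_force: 0.0
```

Run:
```python
from h import *
go([.578,.163,.10],95.7)
```

```text
yangle -84.4 yaw -0.1 shift cm [  1.52 -29.48   6.63] q7 -0.69 q1 -0.63 z tilt [ 0.001  0.    -1.   ]
```

Request:
carry_out --pt "0.15 -3 0 0 1" --pt "0.15 -3 0 0 1" --pt "0.15 -3 0 0 1" --pt "0.15 -3 0 0 1" --pt "0.15 -3 0 0 1" --pt "0.15 -3 0 0 1" --pt "0.15 -3 0 0 1" --pt "0.15 -3 0 0 1" --pt "0.15 -3 0 0 1" --pt "0.15 -2.5 0 0 1" --pt "0 0 2 0 1" --pt "0 0 0 0 1"

```text
t: 12.1
eef_pos: [0.5755, 0.1642, 0.1442]
tool_rot: [0.0, 0.999, 0.052, -0.001]
contact_force: [-0.4, -0.0, -0.7]
gripper_width: 1.0
grasp_force: 0.0
```

Run:
```python
from h import *
go([.578,.163,.012],95.7);print(np.round(bot.get_obs()['q'],2))
t=snap('top','pics/t3.png');s=snap('scene','pics/s3.png')
r=lambda im,x,y,w,h,k:cv2.resize(im[y:y+h,x:x+w,::-1],None,fx=k,fy=k,interpolation=cv2.INTER_CUBIC)
cv2.imwrite('pics/c6.png',np.hstack([r(t,360,160,65,80,6),r(s,255,205,65,80,6)]))
```

```text
yangle -84.0 yaw 0.3 shift cm [ 0.28  0.14 13.22] q7 -1.11 q1 -1.15 z tilt [-0.003 -0.    -1.   ]
[-1.15  0.77  1.17  1.87 -0.82  1.08 -1.11]
```

View pics/c6.png

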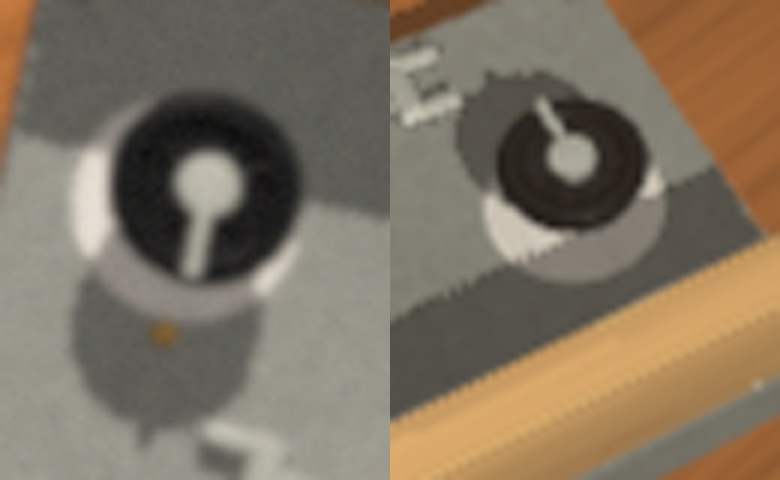

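The pointer now points at the stud in the top crop: hub (208,184), tip (193,275), stud (163,333). In the scene crop the hub is at (572,157) and the tip at (541,100).

Run:
```python
from h import *
T=lambda u,v:(360+u/6-.42,160+v/6-.42)
S=lambda u,v:(255+(u-390)/6-.42,205+v/6-.42)
for n,f,z,h,t in(('top',T,.072,(208,184),(193,275)),('scene',S,.072,(572,157),(541,100))):
    d=(atz(n,*f(*t),z)-atz(n,*f(*h),z));a=np.degrees(np.arctan2(d[1],d[0]));print(n,a,'wheel',3.2-np.radians(a-(180-12.05)))
```

```text
top 169.6818223356562 wheel 3.169773998183221
scene 164.2096184115843 wheel 3.2652819739988295
```

Request:
carry_out --force 40 --pt "0.3 0.15 2.5 0.3 1" --pt "0 0 3 0 1" --pt "0 0 3 0 1" --pt "0 0 2.5 0 1" --pt "0 0 1.5 0 1" --pt "0 0 0.8 0 1" --pt "0 0 0 0 1" --pt "0 0 0 0 -1" --pt "0 0 0 0 -1" --pt "0 0 0 0 -1" --pt "0 0 0 0 -1" --pt "0 0 0 0 -1"

```text
t: 13.4
eef_pos: [0.5809, 0.1618, 0.0137]
tool_rot: [-0.0, 0.999, 0.048, 0.001]
contact_force: [-1.7, -0.0, 6.2]
gripper_width: 0.736
grasp_force: 44.1
```

Request:
carry_out --pt "0 0 -0.5 0 -1" --pt "0 0 -1 0 -1" --pt "0 0 -2 0 -1" --pt "0 0 -2.5 0 -1" --pt "0 0 -2.5 0 -1" --pt "0 0 -2.5 0 -1" --pt "0 0 0 0 -1"

```text
t: 14.1
eef_pos: [0.5819, 0.1616, 0.126]
tool_rot: [-0.001, 0.999, 0.048, 0.003]
contact_force: [0.3, -0.7, -0.1]
gripper_width: 0.734
grasp_force: 44.2
```

Run:
```python
from h import *
go([.5554,-.2983,.09],77.95);print(bot.get_obs()['grasp_force'])
```

```text
yangle -84.5 yaw 17.6 shift cm [ 6.99 45.54  3.52] q7 -1.10 q1 -1.12 z tilt [ 0.005  0.001 -1.   ]
44.154247641563416
```

Request:
carry_out --pt "0 0 0 4.4 -1" --pt "0 0 0 4.4 -1" --pt "0 0 0 4.4 -1" --pt "0 0 0 4.4 -1" --pt "0.5 3 0 0 -1" --pt "0.5 3 0 0 -1" --pt "0.5 3 0 0 -1" --pt "0.5 3 0 0 -1" --pt "0.5 3 0 0 -1" --pt "0.5 3 0 0 -1" --pt "0.5 3 0 0 -1" --pt "0.5 3 0 0 -1"

```text
t: 15.3
eef_pos: [0.5683, -0.0823, 0.1218]
tool_rot: [-0.0, 0.994, -0.105, -0.0]
contact_force: [-0.1, 0.8, 0.3]
gripper_width: 0.745
grasp_force: 44.1
```

Request:
carry_out --pt "0.5 3 0 0 -1" --pt "0.5 3 0 0 -1" --pt "0.5 3 0 0 -1" --pt "0.5 3 0 0 -1" --pt "0.5 3 0 0 -1" --pt "0.5 3 0 0 -1" --pt "0 3 0 0 -1" --pt "0 0.5 0 0 -1" --pt "0 0 2 0 -1" --pt "0 0 0 0 -1" --pt "0 0 0 0 -1"

```text
t: 16.4
eef_pos: [0.5532, -0.2959, 0.1008]
tool_rot: [-0.001, 0.995, -0.104, -0.001]
contact_force: [-0.0, 0.3, -0.4]
gripper_width: 0.735
grasp_force: 44.2
```

Run:
```python
from h import *
go([.5554,-.2983,.09],77.95)
t=snap('top','pics/t4.png');s=snap('scene','pics/s4.png')
r=lambda im,x,y,w,h,k:cv2.resize(im[y:y+h,x:x+w,::-1],None,fx=k,fy=k,interpolation=cv2.INTER_CUBIC)
cv2.imwrite('pics/c7.png',np.hstack([r(t,430,160,80,110,5),r(s,190,200,80,110,5)]))
```

```text
yangle -102.0 yaw 0.1 shift cm [0.27 0.19 1.08] q7 -0.65 q1 -0.30 z tilt [-0.002  0.002 -1.   ]
```

View pics/c7.png

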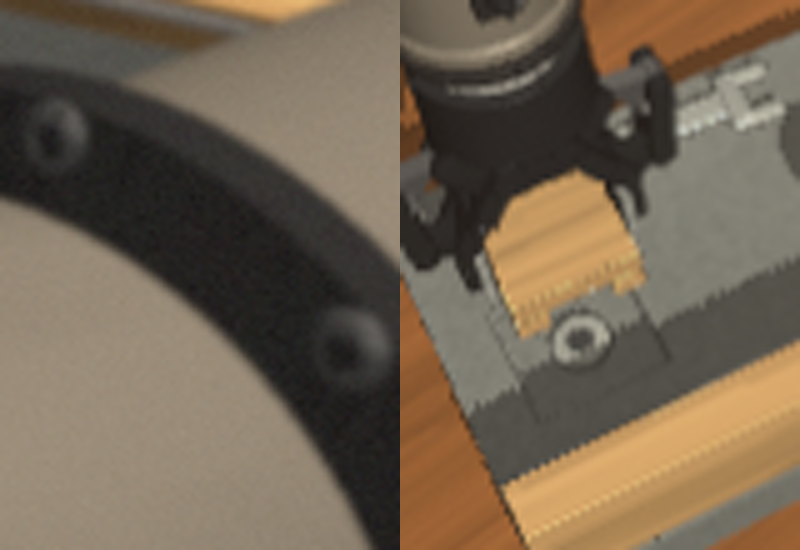

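The top view is blocked by the arm. In the scene crop the held block's +x foot corners are at about (524,338) and (645,281), and its upper +x corners at about (517,308) and (634,249).

Run:
```python
from h import *
np.set_printoptions(precision=4,suppress=True)
S=lambda u,v:(190+(u-400)/5-.4,200+v/5-.4)
o,p,R=st();print(p)
c,s=np.cos(-.2104),np.sin(-.2104);Rs=np.array([[c,s],[-s,c]]) # world->slab axes
for uv,z in(((524,338),.091),((645,281),.091),((517,308),.118),((634,249),.118)):
    w=atz('scene',*S(*uv),z);print(w,'rel tcp in slab axes mm',1e3*Rs@(w-p)[:2])
```

```text
[ 0.5537 -0.2967  0.102 ]
[ 0.5727 -0.3315  0.091 ] rel tcp in slab axes mm [ 25.8405 -30.0993]
[ 0.5851 -0.2712  0.091 ] rel tcp in slab axes mm [25.4241 31.5325]
[ 0.5734 -0.3302  0.118 ] rel tcp in slab axes mm [ 26.2275 -28.6322]
[ 0.5831 -0.2717  0.118 ] rel tcp in slab axes mm [23.555  30.5466]
```

Request:
carry_out --pt "0.4 0.1 0 0.1 -1" --pt "0.3 0.1 1.5 0 -1" --pt "0 0 2 0 -1" --pt "0 0 1.5 0 -1" --pt "0 0 0.7 0 -1" --pt "0 0 0 0 -1" --pt "0 0 0 0 -1"

```text
t: 17.2
eef_pos: [0.5595, -0.3016, 0.0452]
tool_rot: [0.0, 0.994, -0.106, -0.0]
contact_force: [0.9, -0.6, -0.7]
gripper_width: 0.739
grasp_force: 44.2
```

Run:
```python
from h import *
go([.5554,-.2983,.043],77.95)
s=snap('scene','pics/s5.png')
r=lambda im,x,y,w,h,k:cv2.resize(im[y:y+h,x:x+w,::-1],None,fx=k,fy=k,interpolation=cv2.INTER_CUBIC)
cv2.imwrite('pics/c8.png',r(s,195,225,70,60,10))
```

```text
yangle -102.2 yaw -0.1 shift cm [-0.47 -0.24  0.22] q7 -0.61 q1 -0.25 z tilt [-0. -0. -1.]
```

View pics/c8.png

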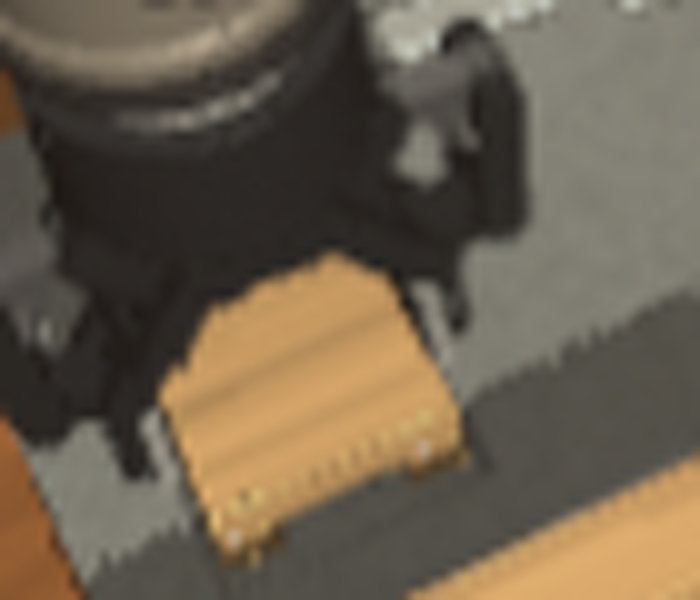

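The block hovers over the recess. Its +x foot bottoms are at about (228,562) and (468,462) in the crop, and the recess corner shows at about (487,466).

Run:
```python
from h import *
np.set_printoptions(precision=4,suppress=True)
x=np.array([.5731,-.2152]);c,s=np.cos(-.2104),np.sin(-.2104);Rs=np.array([[c,s],[-s,c]])
for l in((.034,-.051),(.034,-.119)):
    w=x+Rs.T@l; print('recess corner crop px',(proj('scene',[*w,.03])-[195,225]+.45)*10)
for uv,z in(((228,562),.0355),((468,462),.0355),((212,528),.0625),((458,418),.0625)):
    w=atz('scene',195+uv[0]/10-.45,225+uv[1]/10-.45,z);print('block corner, slab axes rel. recess mm',1e3*(Rs@(w[:2]-x)-[0,-.085]))
```

```text
recess corner crop px [493.6805 468.9949]
recess corner crop px [237.89   591.5963]
block corner, slab axes rel. recess mm [ 28.4665 -33.3643]
block corner, slab axes rel. recess mm [32.1556 28.6016]
block corner, slab axes rel. recess mm [ 33.631  -34.5971]
block corner, slab axes rel. recess mm [35.2445 28.242 ]
```

Request:
carry_out --pt "0.15 -0.25 0 -0.1 -1" --pt "0 0 0 0 -1" --pt "0 0 0.3 0 -1" --pt "0 0 0.2 0 -1" --pt "0 0 0.2 0 -1" --pt "0 0 0 0 -1"

```text
t: 17.85
eef_pos: [0.5614, -0.299, 0.0378]
tool_rot: [-0.0, 0.994, -0.105, -0.0]
contact_force: [0.3, 0.4, -1.1]
gripper_width: 0.731
grasp_force: 44.3
```

Run:
```python
from h import *
go([.5554,-.2983,.03],77.95)
```

```text
yangle -102.1 yaw -0.0 shift cm [-0.6   0.05  0.78] q7 -0.61 q1 -0.25 z tilt [-0.001  0.    -1.   ]
```

Request:
carry_out --pt "0 0 0.2 0 -1" --pt "0 0 0.1 0 -1" --pt "0 0 0 0 -1"

```text
t: 18.15
eef_pos: [0.5615, -0.2991, 0.0349]
tool_rot: [-0.0, 0.994, -0.105, -0.0]
contact_force: [-0.8, 0.6, -0.4]
gripper_width: 0.738
grasp_force: 44.2
```

Request:
carry_out --pt "0 0 0.2 0 -1" --pt "0 0 0.1 0 -1" --pt "0 0 0 0 -1"

```text
t: 18.45
eef_pos: [0.5615, -0.2991, 0.0319]
tool_rot: [-0.0, 0.994, -0.105, -0.0]
contact_force: [-0.1, 0.2, -0.4]
gripper_width: 0.733
grasp_force: 44.2
```

Request:
carry_out --pt "0 0 0.1 0 -1" --pt "0 0 0.1 0 -1" --pt "0 0 0 0 -1"

```text
t: 18.75
eef_pos: [0.5615, -0.2991, 0.03]
tool_rot: [0.0, 0.994, -0.105, -0.0]
contact_force: [-2.0, -0.3, -0.2]
gripper_width: 0.737
grasp_force: 44.3
```

Request:
carry_out --pt "0 0 0.1 0 -1" --pt "0 0 0.05 0 -1" --pt "0 0 0 0 -1"

```text
t: 19.05
eef_pos: [0.5614, -0.2992, 0.0298]
tool_rot: [-0.0, 0.994, -0.105, 0.0]
contact_force: [-5.2, 4.0, 10.1]
gripper_width: 0.735
grasp_force: 45.5
```

It touched down at the height expected for the floor. Now I release and retreat.

Request:
carry_out --pt "0 0 -0.05 0 1" --pt "0 0 0 0 1" --pt "0 0 0 0 1" --pt "0 0 0 0 1" --pt "0 0 -1 0 1" --pt "0 0 -3 0 1" --pt "0 0 -4 0 1" --pt "0 0 -4 0 1" --pt "-4 0 -2 0 1" --pt "0 -4 -2 0 1" --pt "0 -4 0 0 1" --pt "0 -4 0 0 1"

```text
t: 20.25
eef_pos: [0.548, -0.1726, 0.1907]
tool_rot: [-0.0, 0.994, -0.106, 0.001]
contact_force: [0.7, 0.8, -0.6]
gripper_width: 1.0
grasp_force: 0.0
```

Request:
carry_out --pt "0 -4 0 0 1" --pt "0 -4 0 0 1" --pt "0 -4 0 0 1" --pt "0 -4 0 0 1" --pt "0 -4 0 0 1" --pt "0 -4 0 0 1" --pt "0 -4 0 0 1" --pt "0 -4 0 0 1" --pt "0 -4 0 0 1" --pt "0 0 0 0 1"

```text
t: 21.25
eef_pos: [0.6236, 0.1863, 0.1887]
tool_rot: [-0.001, 0.995, -0.1, -0.0]
contact_force: [-0.8, -0.6, -0.5]
gripper_width: 0.997
grasp_force: 0.0
```

Run:
```python
from h import *
np.set_printoptions(precision=4,suppress=True)
x=np.array([.5731,-.2152]);c,s=np.cos(-.2104),np.sin(-.2104);Rs=np.array([[c,s],[-s,c]])
B={}
for n,f in(('top','pics/t5.png'),('scene','pics/s6.png')):
    im=snap(n,f)
    hsv=cv2.cvtColor(im,cv2.COLOR_RGB2HSV); m=cv2.inRange(hsv,(8,70,40),(30,255,255))
    u0,v0=proj(n,[.5554,-.2983,.047]).astype(int)
    k,lab,stt,cen=cv2.connectedComponentsWithStats(m,connectivity=4)
    l=lab[v0,u0];print(n,(u0,v0),im[v0,u0],stt[l] if l else None,cen[l])
    if l:
        q=cv2.approxPolyDP(cv2.findContours((lab==l).astype('uint8'),0,2)[0][0],4,True)[:,0]
        for a in q:print(a,1e3*(Rs@(atz(n,*a,.047)[:2]-x)-[0,-.085]))
        B[n]=cen[l]
# expected top-face outline if home
for n in('top','scene'):print(n,[proj(n,[*(x+Rs.T@(np.array([a,b-.085]))),.047]).round(1).tolist() for a,b in((.032,.032),(.032,-.032),(-.032,-.032),(-.032,.032))])
if len(B)==2:print(tri(B['scene'],B['top']))
```

```text
top (np.int64(473), np.int64(211)) [223 174 110] [ 453  192   39   38 1136] [471.9674 210.4982]
[457 194] [27.858  39.8615]
[453 223] [-33.1863  38.4081]
[485 229] [-30.5446 -27.5676]
[490 198] [ 35.2102 -28.5832]
scene (np.int64(224), np.int64(263)) [196 151  96] [209 249  35  35 699] [225.5937 265.5751]
[232 249] [-30.238   31.8687]
[209 259] [-31.5543 -29.5506]
[219 283] [ 42.5769 -32.7055]
[243 271] [41.3042 30.4971]
top [[461.0, 192.9], [491.4, 199.9], [487.0, 230.2], [456.2, 223.1]]
scene [[242.0, 267.8], [217.6, 279.4], [208.0, 259.3], [231.8, 248.5]]
(array([ 0.5578, -0.2982,  0.0397]), [np.float64(0.000906326005631125), np.float64(0.0009063260056312284)])
```

Both views agree with the block being home. I'll confirm the height by a light touch on the block's top with the fingers shut.

Run:
```python
from h import *
go([.5554,-.2983,.06])
```

```text
yangle -101.9 yaw 0.0 shift cm [ 3.28 48.13 12.98] q7 -1.43 q1 -1.13 z tilt [ 0.    -0.001 -1.   ]
```

Request:
carry_out --pt "0 4 0 0 -1" --pt "0 4 0 0 -1" --pt "0 4 0 0 -1" --pt "0 4 0 0 -1" --pt "0 4 0 0 -1" --pt "0 4 0 0 -1" --pt "0 4 0 0 -1" --pt "0 4 0 0 -1" --pt "0.8 4 0 0 -1" --pt "0.8 4 0 0 -1" --pt "0.8 4 0 0 -1" --pt "0.8 4 0 0 -1"

```text
t: 22.55
eef_pos: [0.5519, -0.3005, 0.1898]
tool_rot: [-0.0, 0.994, -0.107, 0.0]
contact_force: [0.5, 0.3, 0.3]
gripper_width: -0.002
grasp_force: 0.0
```

Request:
carry_out --pt "0 0 3 0 -1" --pt "0 0 4 0 -1" --pt "0 0 4 0 -1" --pt "0 0 1.8 0 -1" --pt "0 0 0.3 0 -1" --pt "0 0 0.2 0 -1" --pt "0 0 0.2 0 -1" --pt "0 0 0.2 0 -1" --pt "0 0 0 0 -1"

```text
t: 23.45
eef_pos: [0.5543, -0.2976, 0.053]
tool_rot: [0.0, 0.994, -0.105, 0.001]
contact_force: [-1.1, -0.3, -0.1]
gripper_width: -0.0
grasp_force: 0.0
```

Request:
carry_out --pt "0 0 0.2 0 -1" --pt "0 0 0.2 0 -1" --pt "0 0 0.1 0 -1" --pt "0 0 0.1 0 -1" --pt "0 0 0 0 -1"

```text
t: 23.95
eef_pos: [0.5539, -0.2974, 0.0472]
tool_rot: [-0.001, 0.994, -0.105, 0.0]
contact_force: [-1.6, 3.7, 10.6]
gripper_width: -0.003
grasp_force: 5.0
```

Contact came at z = 0.047 m, which is the height of a block fully home. I retreat and recheck the pointer numerically.

Request:
carry_out --pt "0 0 -0.5 0 -1" --pt "0 0 -2 0 -1" --pt "0 0 -4 0 -1" --pt "0 0 -4 0 -1" --pt "0 0 -4 0 -1" --pt "0 -4 0 0 -1" --pt "0 -4 0 0 -1" --pt "0 -4 0 0 -1" --pt "0 -4 0 0 -1" --pt "0 -4 0 0 -1" --pt "0 -4 0 0 -1" --pt "0 -4 0 0 -1"

```text
t: 25.15
eef_pos: [0.6127, -0.0222, 0.1926]
tool_rot: [-0.0, 0.994, -0.105, 0.001]
contact_force: [0.8, -1.0, 0.4]
gripper_width: -0.0
grasp_force: 0.0
```

Request:
carry_out --pt "0 -4 0 0 -1" --pt "0 -4 0 0 -1" --pt "0 -4 0 0 -1" --pt "0 -4 0 0 -1" --pt "0 0 0 0 -1" --pt "0 0 0 0 -1"

```text
t: 25.75
eef_pos: [0.6459, 0.1337, 0.192]
tool_rot: [0.0, 0.995, -0.104, 0.0]
contact_force: [-0.6, -0.8, 0.9]
gripper_width: 0.003
grasp_force: 0.0
```

Run:
```python
from h import *
a=cv2.imread('pics/t3.png').astype(int);b=snap('top','pics/t6.png')[:,:,::-1].astype(int)
print('wheel area change',np.abs(a-b)[172:212,375:412].mean(),'vs static',np.abs(a-b)[350:390,300:400].mean())
print('slab spanner area',np.abs(a-b)[225:270,395:475].mean())
print(np.round(bot.get_obs()['eef_pos'],3), bot.hand_in())
```

```text
wheel area change 2.7058558558558556 vs static 2.73975
slab spanner area 6.283333333333333
the job is handed in; nothing more can be done
[0.646 0.132 0.192] None
```

The job is handed in with no verdict returned: the block is feet down in the recess (top touched at 47 mm, the fully-home height), and the handwheel pointer is at the stud, measured at 3.17 and 3.27 rad in the two views.

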